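# Riddle the hazelnuts from the walnuts and tip the walnuts into the bowl

### The job

Riddle the mixed nuts: with the sieve's gate shut, shake it over the steel tin it rides on until every hazelnut has dropped through into the tin and only the walnuts are left. Let the sieve stand on the tin and slide its gate fully up, then take it by its handle again, tip all the walnuts out through the gateway into the white bowl, and set the empty sieve back upright on the tin. Do not touch the nuts with the fingers, do not drop the sieve, spill a nut or upset the other things on the worktop.

Things in the scene. Friction and masses are not known exactly. Their poses are not given: they have to be found in the camera images.
- sieve: Rectangular wooden hod with a punched steel floor, about 450 g, standing on the steel tin with the nuts in it; lifts straight off. Origin: centre of its underside; x lengthwise toward the gate end, y across, z up. Outside 172 (x) by 130 mm without the runners, walls 52 mm high and 8 thick; two uprights carry a dowel handle across its middle. The +x end has no board, only the slide gate.
- sieve_floor (a point): Middle of the floor's top, 6 mm above the sieve's origin. Inside 152 (x) by 114 mm. 4 x 3 square holes of 23 mm, centred at x = -57, -19, 19, 57 and y = -38, 0, 38 mm, with flat lands 15 mm wide between. Hazelnuts rest on the lands until shaken smartly to and fro; walnuts sit in the holes and roll out only when the floor slopes some 40 degrees or more.
- runner (a point): Middle of the underside of the +y runner, 12 mm above the sieve's origin and 74 mm to its side (another at -y): wooden strips, y = 64 to 84 mm, which ride on the tin's long walls. So the sieve hangs 12 mm into the tin, with 6 mm of play to each side and, from the middle, about 18 mm of travel lengthwise each way.
- handle (a point): Middle of the dowel handle, 115 mm above the sieve's origin. Wood, round, 22 mm thick, along the sieve's y, free for 120 mm between the uprights; fingers close along the sieve's x, and as it is round the hand may be upright or leaned about the dowel. The sieve's weight lies about 80 mm below it.
- lip (a point): Middle of the edge of the steel lip past the gateway, level with the floor's top, 88 mm from the sieve's middle along its x: the walnuts roll off here when this end is tipped down.
- gate (a joint): Wooden slide gate across the +x end, 112 mm wide: 0 shut, 0.046 m fully up (then a 46 mm high gateway is open). It slides straight up with about 2 N between two guides, which end 90 mm above the sieve's origin, and stays where it is left; lifting it does not lift the standing sieve.
- gate_knob (a point): Grip point in the gate's wooden knob, 92 mm above the sieve's origin when shut, 79 mm from its middle along its x; rises with the gate. The knob is a block 14 mm thick (sieve's x), 30 mm wide (y) and 24 mm high, its top 10 mm above this point. 61 mm are free between knob and dowel.
- tin: Open rectangular steel tin, 222 (x) by 152 (y) by 60 mm high, walls and floor 5 mm, 900 g, loose; catches the hazelnuts. Origin: centre of its underside, x lengthwise (the sieve's x points the same way at the start), z up. A sieve standing on it has its origin 48 mm above the tin's.
- bowl: White round bowl, mouth 170 mm across, 62 mm high, wall 5 mm, 500 g, loose. Origin: centre of its underside. The walnuts go in here.
- hazelnut_1: Hazelnut, brown, 17 mm thick and 18 mm long with a small flat base, 10 g. Origin: its centre. Lies on the sieve's floor at the start; when fallen through, its centre is less than 30 mm above the tin's origin.
- hazelnut_2: Hazelnut, brown, 17 mm thick and 18 mm long with a small flat base, 10 g. Origin: its centre. Lies on the sieve's floor at the start; when fallen through, its centre is less than 30 mm above the tin's origin.
- hazelnut_3: Hazelnut, brown, 17 mm thick and 18 mm long with a small flat base, 10 g. Origin: its centre. Lies on the sieve's floor at the start; when fallen through, its centre is less than 30 mm above the tin's origin.
- hazelnut_4: Hazelnut, brown, 17 mm thick and 18 mm long with a small flat base, 10 g. Origin: its centre. Lies on the sieve's floor at the start; when fallen through, its centre is less than 30 mm above the tin's origin.
- hazelnut_5: Hazelnut, brown, 17 mm thick and 18 mm long with a small flat base, 10 g. Origin: its centre. Lies on the sieve's floor at the start; when fallen through, its centre is less than 30 mm above the tin's origin.
- walnut_1: Walnut, brown, round, 37 mm across with a raised seam, 14 g. Origin: its centre. Sits in a hole of the sieve's floor at the start.
- walnut_2: Walnut, brown, round, 37 mm across with a raised seam, 14 g. Origin: its centre. Sits in a hole of the sieve's floor at the start.
- walnut_3: Walnut, brown, round, 37 mm across with a raised seam, 14 g. Origin: its centre. Sits in a hole of the sieve's floor at the start.
- mug: Small striped mug, 63 x 87 x 52 mm, loose bystander. Origin: centre of its underside.
- pepper_mill: Dark wooden mill, 58 mm thick, 150 mm high, loose bystander. Origin: centre of its underside.
- spice_jar: Glass spice jar with a black lid, 41 mm thick, 105 mm high, loose bystander. Origin: centre of its underside.
Not all that is in view belongs to the job. What is shaped like the walnut_2 but orange is not meant.

How it is judged (in metres and radians):
On the way, in this order (a step that is already met when the one before it is completed fails the run):
1. all five hazelnuts lie in the tin, all three walnuts are still in the sieve and its gate is shut (x of hazelnut_1 in the frame of tin between -0.106 and 0.106 m and y of hazelnut_1 in the frame of tin between -0.071 and 0.071 m and z of hazelnut_1 in the frame of tin between 0 and 0.034 m and x of hazelnut_2 in the frame of tin between -0.106 and 0.106 m and y of hazelnut_2 in the frame of tin between -0.071 and 0.071 m and z of hazelnut_2 in the frame of tin between 0 and 0.034 m and x of hazelnut_3 in the frame of tin between -0.106 and 0.106 m and y of hazelnut_3 in the frame of tin between -0.071 and 0.071 m and z of hazelnut_3 in the frame of tin between 0 and 0.034 m and x of hazelnut_4 in the frame of tin between -0.106 and 0.106 m and y of hazelnut_4 in the frame of tin between -0.071 and 0.071 m and z of hazelnut_4 in the frame of tin between 0 and 0.034 m and x of hazelnut_5 in the frame of tin between -0.106 and 0.106 m and y of hazelnut_5 in the frame of tin between -0.071 and 0.071 m and z of hazelnut_5 in the frame of tin between 0 and 0.034 m and x of walnut_1 in the frame of sieve between -0.078 and 0.078 m and y of walnut_1 in the frame of sieve between -0.06 and 0.06 m and z of walnut_1 in the frame of sieve between 0.005 and 0.06 m and x of walnut_2 in the frame of sieve between -0.078 and 0.078 m and y of walnut_2 in the frame of sieve between -0.06 and 0.06 m and z of walnut_2 in the frame of sieve between 0.005 and 0.06 m and x of walnut_3 in the frame of sieve between -0.078 and 0.078 m and y of walnut_3 in the frame of sieve between -0.06 and 0.06 m and z of walnut_3 in the frame of sieve between 0.005 and 0.06 m and value of joint gate below 0.006 m), for 0.2 s.
2. the sieve stands on the tin with the walnuts in it and its gate is slid fully up (x of sieve in the frame of tin between -0.03 and 0.03 m and y of sieve in the frame of tin between -0.012 and 0.012 m and z of sieve in the frame of tin between 0.044 and 0.053 m and angle between the x axis of sieve and the x axis of tin, either way round below 0.12 rad and angle between sieve's own z axis and vertical below 0.06 rad and x of walnut_1 in the frame of sieve between -0.078 and 0.078 m and y of walnut_1 in the frame of sieve between -0.06 and 0.06 m and z of walnut_1 in the frame of sieve between 0.005 and 0.06 m and x of walnut_2 in the frame of sieve between -0.078 and 0.078 m and y of walnut_2 in the frame of sieve between -0.06 and 0.06 m and z of walnut_2 in the frame of sieve between 0.005 and 0.06 m and x of walnut_3 in the frame of sieve between -0.078 and 0.078 m and y of walnut_3 in the frame of sieve between -0.06 and 0.06 m and z of walnut_3 in the frame of sieve between 0.005 and 0.06 m and value of joint gate above 0.04 m), for 0.2 s.
3. all three walnuts lie in the bowl (horizontal distance between each of walnut_1, walnut_2, walnut_3 and bowl below 0.075 m and z of walnut_1 in the frame of bowl between 0.005 and 0.075 m and z of walnut_2 in the frame of bowl between 0.005 and 0.075 m and z of walnut_3 in the frame of bowl between 0.005 and 0.075 m), for 0.2 s.
At the end, for the whole second after the job is handed in: All five hazelnuts in the tin, all three walnuts in the bowl; bowl and tin flat on the worktop; the sieve stands upright with its runners on the tin's long walls (within 12 mm sideways, 30 mm lengthwise, 0.12 rad, either end first); everything at rest (all of step 3 and x of hazelnut_1 in the frame of tin between -0.106 and 0.106 m and y of hazelnut_1 in the frame of tin between -0.071 and 0.071 m and z of hazelnut_1 in the frame of tin between 0 and 0.034 m and x of hazelnut_2 in the frame of tin between -0.106 and 0.106 m and y of hazelnut_2 in the frame of tin between -0.071 and 0.071 m and z of hazelnut_2 in the frame of tin between 0 and 0.034 m and x of hazelnut_3 in the frame of tin between -0.106 and 0.106 m and y of hazelnut_3 in the frame of tin between -0.071 and 0.071 m and z of hazelnut_3 in the frame of tin between 0 and 0.034 m and x of hazelnut_4 in the frame of tin between -0.106 and 0.106 m and y of hazelnut_4 in the frame of tin between -0.071 and 0.071 m and z of hazelnut_4 in the frame of tin between 0 and 0.034 m and x of hazelnut_5 in the frame of tin between -0.106 and 0.106 m and y of hazelnut_5 in the frame of tin between -0.071 and 0.071 m and z of hazelnut_5 in the frame of tin between 0 and 0.034 m and x of sieve in the frame of tin between -0.03 and 0.03 m and y of sieve in the frame of tin between -0.012 and 0.012 m and z of sieve in the frame of tin between 0.044 and 0.053 m and angle between the x axis of sieve and the x axis of tin, either way round below 0.12 rad and angle between sieve's own z axis and vertical below 0.06 rad and linear speed of each of walnut_1, walnut_2, walnut_3, hazelnut_1, hazelnut_2, hazelnut_3, hazelnut_4, hazelnut_5, sieve, bowl, tin below 0.03 m/s and angle between bowl's own z axis and vertical below 0.1 rad and angle between tin's own z axis and vertical below 0.05 rad and height (world z) of each of tin, bowl below 0.006 m); the robot touches nothing.
It fails at once if a nut is touched with the fingers (contact force between the fingers and hazelnut_1 above 0.3 N or contact force between the fingers and hazelnut_2 above 0.3 N or contact force between the fingers and hazelnut_3 above 0.3 N or contact force between the fingers and hazelnut_4 above 0.3 N or contact force between the fingers and hazelnut_5 above 0.3 N or contact force between the fingers and walnut_1 above 0.3 N or contact force between the fingers and walnut_2 above 0.3 N or contact force between the fingers and walnut_3 above 0.3 N).
It fails at once if the sieve is dropped (it moves fast with no finger on it) (contact force between the fingers and sieve below 0.05 N and linear speed of sieve above 0.4 m/s).
It fails at once if a bystander is pushed more than 4 cm or knocked over (distance of any of mug, pepper_mill, spice_jar from where it was at the start of the episode above 0.04 m or angle between any of mug, pepper_mill, spice_jar's own z axis and vertical above 0.5 rad).
It fails at once if a nut is spilt (it falls onto the worktop or below) ((height (world z) of hazelnut_1 below 0.025 m and horizontal distance between hazelnut_1 and tin above 0.145 m and horizontal distance between hazelnut_1 and bowl above 0.095 m) or (height (world z) of hazelnut_2 below 0.025 m and horizontal distance between hazelnut_2 and tin above 0.145 m and horizontal distance between hazelnut_2 and bowl above 0.095 m) or (height (world z) of hazelnut_3 below 0.025 m and horizontal distance between hazelnut_3 and tin above 0.145 m and horizontal distance between hazelnut_3 and bowl above 0.095 m) or (height (world z) of hazelnut_4 below 0.025 m and horizontal distance between hazelnut_4 and tin above 0.145 m and horizontal distance between hazelnut_4 and bowl above 0.095 m) or (height (world z) of hazelnut_5 below 0.025 m and horizontal distance between hazelnut_5 and tin above 0.145 m and horizontal distance between hazelnut_5 and bowl above 0.095 m) or (height (world z) of walnut_1 below 0.025 m and horizontal distance between walnut_1 and tin above 0.145 m and horizontal distance between walnut_1 and bowl above 0.095 m) or (height (world z) of walnut_2 below 0.025 m and horizontal distance between walnut_2 and tin above 0.145 m and horizontal distance between walnut_2 and bowl above 0.095 m) or (height (world z) of walnut_3 below 0.025 m and horizontal distance between walnut_3 and tin above 0.145 m and horizontal distance between walnut_3 and bowl above 0.095 m)).
It also fails if it takes over 64 s, if anything falls off the work surface, if the arm or the gripper's body presses on something with over 40 N, if the wrist force passes 120 N, or if a joint passes its speed limit or range.

### The arm

A 6-joint arm with a two-finger parallel gripper is mounted at the origin on a cart in front of the work surface, level with it; the furniture and walls round the work are solid. World frame = base frame: x ahead of the robot, y to its left, z up, the work surface at z = 0. Lengths are in mm, angles in rad, forces in N, time in s.
With the tool pointing down it reaches from about 350 to 975 mm from the base axis. Payload 7.1 kg.
Tool frame: the origin (TCP) lies on the front face of the gripper's body, between the roots of the fingers; the fingertips stand 80 mm ahead of it and the grasp point (between the pads) lies 61 mm ahead of it (env.tips_ahead is the distance from the TCP to the fingertips, in mm); z points along the fingers, y is the line along which they close (so a half turn about z gives the same grasp; the last joint's range is limited). The gripper opens to 88 mm and grips with 3 to 60 N. Pads are 20 mm wide; open, the fingers measure 115 mm over their backs; the gripper's body (75 mm by 178 mm) begins 61 mm behind the grasp point.
Start: joints at [1.318, 0.423, 1.63, -0, 1.089, -0.019], TCP at [144.766, 607.987, 302.675] pointing down, gripper open.
Joint ranges: [-3, 3], [-0.9, 2.11], [0.09, 2.58], [-1.31, 4.45], [0.11, 2.69], [-2.54, 2.54]. Speed limits (rad/s): [2.39, 2.39, 3.01, 3.14, 3.14, 3.14].

### API

Orientations are given as a unit quaternion [x, y, z, w].
In Python, from station import env, set_gripper, viewer, workorder gives the robot as it stands. Calls block until the motion is done:
- env.reach(position, orientation): joint-space move of the TCP to a pose.
- env.move_l(position, rot=None, rate=150, f_stop=None): straight line of the TCP; rot=None keeps the orientation; rate is the mean speed in mm/s. With f_stop (N) it stops when the force on the tool has changed by that much, and returns True; else False.
- env.move_joints(angles): joint-space move.
- set_gripper(opening): finger opening in mm; the grip force is fixed at half the most; returns when the fingers have stopped.
- env.hold(seconds).
- env.ik(position, orientation): joint angles nearest the present ones, or None.
- env.read_state(): the state.
- viewer.camera(name): name is "side" or "top"; returns the picture (400x640x3 uint8, blue, green, red); there is no depth.
- viewer.camera_params(name): a dict with "fx", "fy", "cx", "cy" (pixels), "dist" ([k1, k2, p1, p2, k3] as OpenCV has them; the pictures are not rectified), "pose" (4x4, takes a point from camera to world coordinates). Camera axes: x right, y up, looking along -z (the intrinsics and any distortion apply to the point x, -y, -z); pixel columns grow to the right and rows downward; lengths in mm; the calibration is good to about 2 mm. A picture is of the moment at which its call begins. camera_params takes no time and is no camera call.
A pose or a line that the arm cannot do raises env.IKError and nothing moves.
- workorder.sign_off(): hands the job in; it is judged then, once.
The state is a dict: "time_s": time; "qpos": joint angles; "dq": joint speeds; "tau": joint torques, N m; "tool_pos": TCP position; "orientation": TCP orientation; "force": force on the tool from outside, world axes, zero at the start; "wrist_torque": the same for the moment, N m; "width": finger opening in mm; "grip_force": force on a finger pad.
Only numpy, scipy, OpenCV 4.12 (cv2) and the standard library are available. Lean on these libraries where they do the work, as an engineer would, in place of code of your own. Each camera call takes 0.05 s, during which the arm holds its last target. There are 200 camera calls.

## Working session

There is one attempt and no reset: what is moved stays moved. The work goes in short steps, each a Python script; the robot and the scene stay as the last script left them, time stands still between calls to the robot, and variables do not carry over. Pictures are saved under pics/ and viewed, at most 12 in all, crops included, and the job is handed in when it is done.

```bash
ls; mkdir -p pics; python3 - <<'E'
from station import env, set_gripper, viewer, workorder
import cv2
for n in("top","side"):
    cv2.imwrite(f"pics/{n}0.png",viewer.camera(n)); p=viewer.camera_params(n); print(n,p)
s=env.read_state();print(s)
E
```

```text
pics
top {'fx': 478.31550601802746, 'fy': 478.31550601802746, 'cx': 322.9866333544679, 'cy': 200.30589530180941, 'dist': array([-0.10043728,  0.        ,  0.        ,  0.        ,  0.        ]), 'pose': array([[ 2.25427224e-03,  9.92934036e-01, -1.18646192e-01,
         3.96413551e+02],
       [-9.99875369e-01,  3.84128703e-04, -1.57828650e-02,
         2.62062992e+02],
       [-1.56257684e-02,  1.18666984e-01,  9.92811151e-01,
         1.31169329e+03],
       [ 0.00000000e+00,  0.00000000e+00,  0.00000000e+00,
         1.00000000e+00]])}
side {'fx': 390.99017084408496, 'fy': 390.99017084408496, 'cx': 316.28932585904954, 'cy': 202.66039931453798, 'dist': array([-0.01992152,  0.        ,  0.        ,  0.        ,  0.        ]), 'pose': array([[-9.40894751e-01,  1.26139345e-01, -3.14334112e-01,
         2.66860415e+02],
       [-3.38642042e-01, -3.33320107e-01,  8.79897309e-01,
         1.07064347e+03],
       [ 6.21579062e-03,  9.34337504e-01,  3.56335224e-01,
         4.53673283e+02],
       [ 0.00000000e+00,  0.00000000e+00,  0.00000000e+00,
         1.00000000e+00]])}
{'time_s': 0.1, 'qpos': array([ 1.31798725e+00,  4.23770053e-01,  1.63059652e+00, -5.97767101e-05,
        1.08859766e+00, -1.89821059e-02]), 'dq': array([ 1.71372059e-04, -6.27812444e-04, -3.09423255e-03, -3.09234572e-04,
       -4.41563568e-04,  8.85223625e-05]), 'tau': array([-6.07954116e-04, -5.45614886e+01, -2.74324447e+01,  6.45731902e-02,
        1.88779196e-02, -2.25562621e-05]), 'tool_pos': array([144.6930003 , 607.62312979, 301.98254035]), 'orientation': array([ 1.16633514e-01,  9.93174784e-01, -6.83052951e-04, -6.66823297e-05]), 'force': array([0.84210159, 0.35258528, 0.35887419]), 'wrist_torque': array([ 0.05270304, -0.01332632,  0.00849464]), 'grip_force': 0.0, 'width': 87.52566839701808}
```

View pics/top0.png

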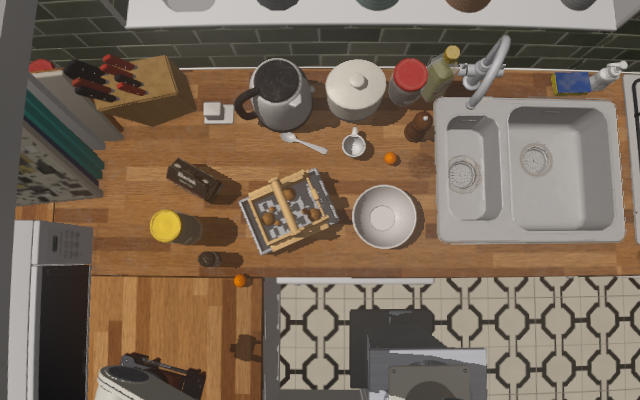

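View pics/side0.png

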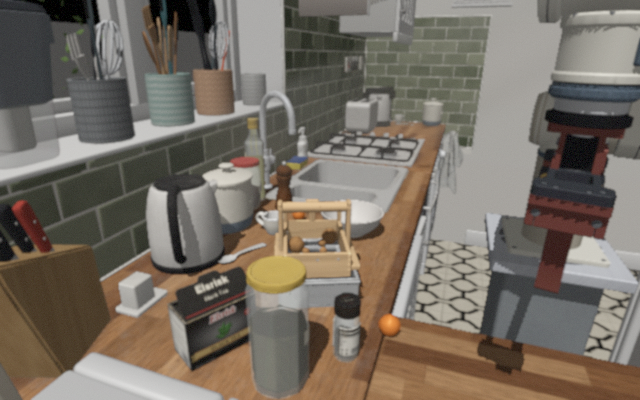

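Top view: the sieve on the tin is at about (290,210), the white bowl at (385,217), the mug at (354,145), the mill at (420,124) and the spice jar at (208,259). The orange balls at (391,158) and (240,281) are decoys; the brown walnuts are inside the sieve. I'll enlarge both views of the sieve.

```bash
python3 - <<'E'
import cv2,numpy as np
a=cv2.imread('pics/top0.png')[155:265,225:345];b=cv2.imread('pics/side0.png')[190:310,250:370]
a=cv2.resize(a,(436,400),interpolation=3);b=cv2.resize(b,(364,364),interpolation=3);b=cv2.copyMakeBorder(b,0,36,0,0,0)
cv2.imwrite('pics/crop.png',np.hstack([a,b]))
E
```

```text
(no output)
```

View pics/crop.png

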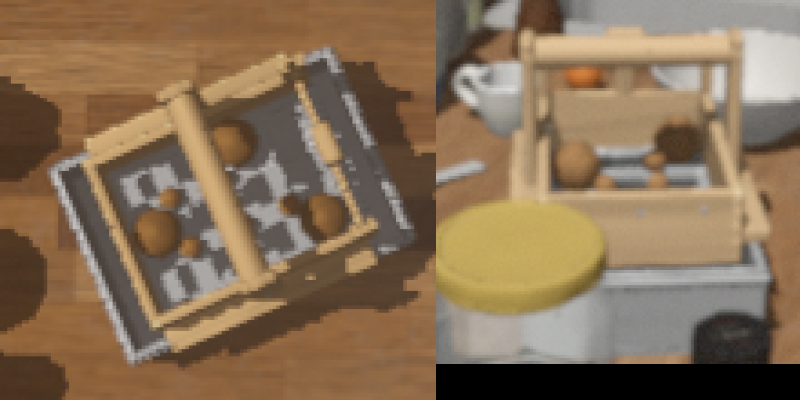

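The enlarged crop shows three brown walnuts and five small hazelnuts in the sieve. The gate, with its knob at about (314,194), is at the right-hand end, toward the bowl. Next I'll fit the poses from the tin's corners, the dowel and the knob.

```bash
cat > h.py <<'E'
from station import env, set_gripper, viewer, workorder
import numpy as np, cv2, json
from scipy.optimize import least_squares
from scipy.spatial.transform import Rotation as Rot
def proj(n,P):
    c=viewer.camera_params(n);T=np.linalg.inv(c['pose']);p=np.atleast_2d(P)@T[:3,:3].T+T[:3,3]
    K=np.array([[c['fx'],0,c['cx']],[0,c['fy'],c['cy']],[0,0,1]])
    return cv2.projectPoints(p*[1,-1,-1],np.zeros(3),np.zeros(3),K,c['dist'])[0][:,0]
def place(L,x,y,yaw,z=0):
    c,s=np.cos(yaw),np.sin(yaw);L=np.atleast_2d(np.array(L,float))
    return np.c_[x+c*L[:,0]-s*L[:,1],y+s*L[:,0]+c*L[:,1],z+L[:,2]]
def pose(g,yaw,lean=0,flip=1):
    """TCP pose with grasp point at g; fingers close along sieve x (yaw); lean about sieve +y."""
    R=Rot.from_euler('z',yaw)*Rot.from_euler('y',lean)
    y=R.apply([flip,0,0]);z=R.apply([0,0,-1]);x=np.cross(y,z)
    return np.array(g)-61*z, Rot.from_matrix(np.c_[x,y,z]).as_quat()
E
cat > fit.py <<'E'
from h import *
a=lambda u,v:(225+u/3.633,155+v/3.636)
b=lambda u,v:(250+(u-436)/3.033,190+v/3.033)
tc=np.array([a(52,172),a(130,362),a(332,48),a(412,240)])
TL=[[-111,76,60],[-111,-76,60],[111,76,60],[111,-76,60]]
r=least_squares(lambda q:(proj('top',place(TL,*q))-tc).ravel(),[350,330,-1.15]);print('tin',r.x,r.fun.round(1))
t=r.x
SL=[[0,71,115],[0,-71,115],[79,0,98]]
def res(q):
    W=place(SL,*q,48)
    return np.r_[(proj('top',W)-np.array([a(178,92),a(255,278),a(325,142)])).ravel(),(proj('side',W[:2])-np.array([b(743,45),b(525,45)])[::-1]).ravel()]
r=least_squares(res,t,loss='soft_l1');print('sieve',r.x,r.fun.round(1))
d=r.x[:2]-t[:2];c,s=np.cos(t[2]),np.sin(t[2]);print('rel',c*d[0]+s*d[1],-s*d[0]+c*d[1])
for n,px,z in [('bowl',(384.7,217),62),('mug',(354,146),52),('mill',(424,117),150),('jar',(207,259),105)]:
    print(n,least_squares(lambda q:(proj('top',[q[0],q[1],z])-px).ravel(),[350,200]).x)
E
python3 fit.py
```

```text
tin [516.75748241 372.2877965   -1.15992768] [-0.2 -0.6  0.2  0.1 -0.4  0.4  0.5 -0. ]
sieve [519.65703963 372.99751     -1.16950808] [-0.3 -0.9  0.7  1.6  0.5  0.3  0.3  1.8 -2.   0.8]
rel 0.5074530105980072 2.941703038552312
bowl [501.76992482 120.11611709]
mug [694.16735283 198.95049542]
mill [745.87364805  27.49304443]
jar [390.79630404 574.69932145]
```

```bash
cat > plan.py <<'E'
from h import *
S=np.array([519,373.]);YAW=-1.163;B=np.array([501.8,120.1])
def handle_for_tip(th,yaw,d=35,z=82):
    u=np.array([np.cos(yaw),np.sin(yaw)])
    hx,hz=-(88*np.cos(th)-109*np.sin(th)),88*np.sin(th)+109*np.cos(th)
    return np.r_[B-u*d+u*hx,z+hz]
if __name__=='__main__':
    for f in(1,-1):
        for lean in(0,-.3,-.35):
            for g in([*S,163],):
                q=env.ik(*pose(g,YAW,lean,f));print(f,lean,None if q is None else np.round(q,2))
        k=place([79,0,92],*S,YAW,48)[0];q=env.ik(*pose(k,YAW,0,f));print('knob',None if q is None else np.round(q,2))
        for yaw in(YAW,-1.35,-1.57):
            for th in(0,.5,.9,1.1,1.25):
                q=env.ik(*pose(handle_for_tip(th,yaw),yaw,th-.35,f));print(f,yaw,th,None if q is None else np.round(q,2))
E
python3 plan.py
```

```text
1 0 [ 0.6   0.54  1.65 -0.    0.96  1.77]
1 -0.3 [ 0.73  0.58  1.6  -0.32  1.08  2.07]
1 -0.35 [ 0.75  0.6   1.59 -0.37  1.11  2.11]
knob [ 0.48  0.55  1.69 -0.    0.9   1.64]
1 -1.163 0 [ 0.64  0.37  1.9  -0.41  0.99  2.05]
1 -1.163 0.5 [0.24 0.29 1.9  0.18 0.98 1.31]
1 -1.163 0.9 [-0.05  0.42  1.82  0.52  1.22  0.85]
1 -1.163 1.1 [-0.16  0.52  1.77  0.63  1.36  0.71]
1 -1.163 1.25 [-0.22  0.62  1.72  0.69  1.47  0.62]
1 -1.35 0 [ 0.62  0.43  1.81 -0.37  1.07  2.17]
1 -1.35 0.5 [0.24 0.3  1.89 0.18 0.96 1.49]
1 -1.35 0.9 [-0.07  0.38  1.88  0.59  1.13  0.96]
1 -1.35 1.1 [-0.19  0.48  1.85  0.71  1.26  0.77]
1 -1.35 1.25 [-0.27  0.57  1.82  0.78  1.37  0.66]
1 -1.57 0 [ 0.58  0.48  1.72 -0.32  1.16  2.31]
1 -1.57 0.5 [0.24 0.3  1.88 0.18 0.93 1.71]
1 -1.57 0.9 [-0.08  0.34  1.95  0.66  1.01  1.09]
1 -1.57 1.1 [-0.22  0.42  1.95  0.82  1.13  0.84]
1 -1.57 1.25 [-0.31  0.51  1.94  0.91  1.24  0.7 ]
-1 0 [ 0.6   0.54  1.65 -0.    0.96 -1.37]
-1 -0.3 [ 0.73  0.58  1.6  -0.32  1.08 -1.08]
-1 -0.35 [ 0.75  0.6   1.59 -0.37  1.11 -1.04]
knob [ 0.48  0.55  1.69 -0.    0.9  -1.5 ]
-1 -1.163 0 [ 0.64  0.37  1.9  -0.41  0.99 -1.09]
-1 -1.163 0.5 [ 0.24  0.29  1.9   0.18  0.98 -1.84]
-1 -1.163 0.9 [-0.05  0.42  1.82  0.52  1.22 -2.29]
-1 -1.163 1.1 [-0.16  0.52  1.77  0.63  1.36 -2.44]
-1 -1.163 1.25 [-0.22  0.62  1.72  0.69  1.47 -2.52]
-1 -1.35 0 [ 0.62  0.43  1.81 -0.37  1.07 -0.97]
-1 -1.35 0.5 [ 0.24  0.3   1.89  0.18  0.96 -1.65]
-1 -1.35 0.9 [-0.07  0.38  1.88  0.59  1.13 -2.18]
-1 -1.35 1.1 [-0.19  0.48  1.85  0.71  1.26 -2.37]
-1 -1.35 1.25 [-0.27  0.57  1.82  0.78  1.37 -2.48]
-1 -1.57 0 [ 0.58  0.48  1.72 -0.32  1.16 -0.83]
-1 -1.57 0.5 [ 0.24  0.3   1.88  0.18  0.93 -1.44]
-1 -1.57 0.9 [-0.08  0.34  1.95  0.66  1.01 -2.05]
-1 -1.57 1.1 [-0.22  0.42  1.95  0.82  1.13 -2.3 ]
-1 -1.57 1.25 [-0.31  0.51  1.94  0.91  1.24 -2.45]
```

```bash
cat > s1.py <<'E'
from plan import *
u=np.array([np.cos(YAW),np.sin(YAW),0])
env.reach(*pose([*S,280],YAW)); 
p,q=pose([*S,163],YAW)
print(env.move_l(p,q,rate=150,f_stop=15)); set_gripper(0)
s=env.read_state();print(s['time_s'],s['width'],s['grip_force'],s['tool_pos'],p,s['force'])
p0=s['tool_pos']
p0=np.r_[p[:2],p0[2]]
for i in range(6):
    for sg in(1,-1):
        env.move_l(p0+sg*12*u,rate=350)
env.move_l(p0,rate=100)
s=env.read_state();print(s['time_s'],s['width'],s['tool_pos'],s['force'])
i=viewer.camera('top')[155:265,225:345];j=viewer.camera('side')[170:310,250:390]
cv2.imwrite('pics/s1.png',np.hstack([cv2.resize(i,(436,400),interpolation=3),cv2.resize(j,(364,364),interpolation=3)[:400] if 0 else cv2.copyMakeBorder(cv2.resize(j,(364,364),interpolation=3),0,36,0,0,0)]))
E
python3 s1.py
```

```text
False
3.6917 21.454730853201315 29.993416965007782 [518.93224186 373.21421058 223.97301258] [519. 373. 224.] [-0.60967294  1.69074253 -0.42035216]
6.9583 21.71258591137083 [519.28164095 372.35119962 224.13087681] [0.52787653 0.50651582 6.4993027 ]
```

View pics/s1.png

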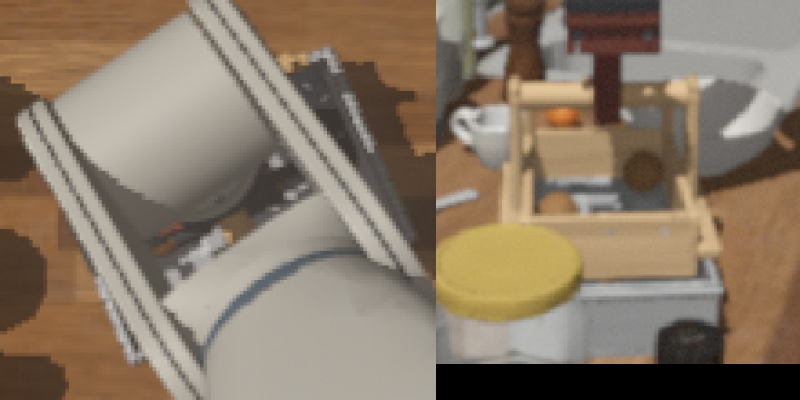

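After the first shake the side view shows no hazelnuts on the visible floor, but the top view is blocked by the arm. I'll shake more, let go, and look from clear of the tin.

```bash
cat > s2.py <<'E'
from plan import *
u=np.array([np.cos(YAW),np.sin(YAW),0])
p,q=pose([*S,163],YAW)
for i in range(10):
    for sg in(1,-1):
        env.move_l(p+sg*13*u,rate=450)
env.move_l(p,rate=100)
s=env.read_state();print(s['time_s'],s['width'],s['tool_pos'],s['force'])
set_gripper(80); env.move_l(p+[0,0,70],rate=250)
env.reach(p+[-60,-260,90],q)
s=env.read_state();print(s['time_s'])
i=viewer.camera('top')[145:265,225:345];j=viewer.camera('side')[170:310,250:390]
cv2.imwrite('pics/s2top.png',i)
cv2.imwrite('pics/s2.png',np.hstack([cv2.resize(i,(480,480),interpolation=3),cv2.copyMakeBorder(cv2.resize(j,(320,320),interpolation=3),0,160,0,0,0)]))
E
python3 s2.py
```

```text
12.3417 21.211366941409246 [519.27157233 371.77642824 223.88814181] [-0.06569277 -0.4226771   5.89912613]
14.8333
```

View pics/s2.png

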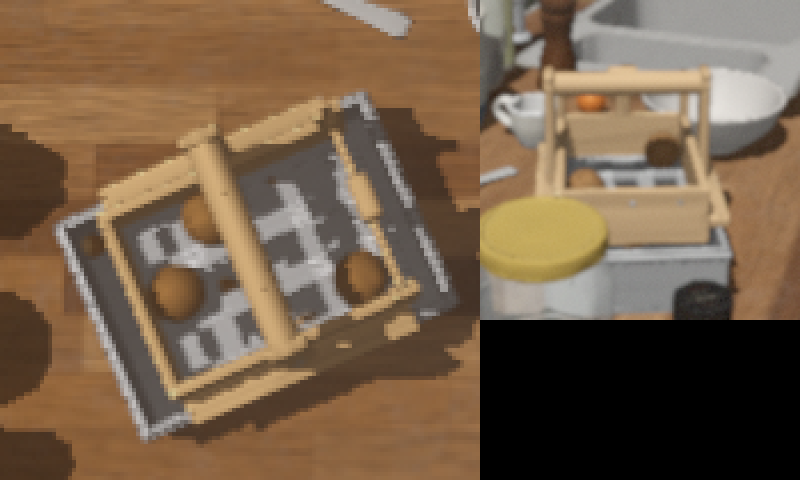

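```bash
python3 - <<'E'
import cv2,numpy as np
i=cv2.imread('pics/s2top.png')[20:112,10:118]
i=cv2.resize(i,(756,600*0+644),interpolation=cv2.INTER_LANCZOS4)[:600]
i=(255*(i/255.)**0.55).astype('uint8')
cv2.imwrite('pics/s2e.png',i)
E
```

```text
(no output)
```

View pics/s2e.png

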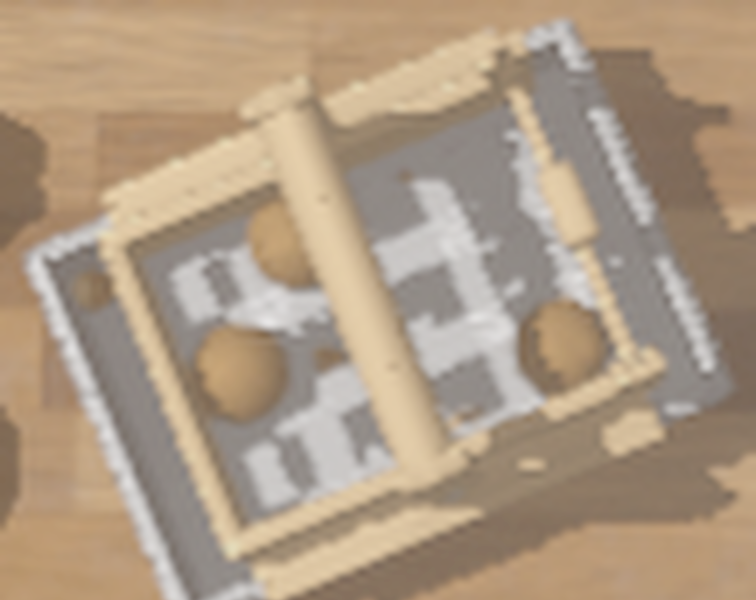

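Four hazelnuts are visible in the tin, at (92,290), (330,357), (405,175) and (465,412). The fifth could be hidden under the dowel, so I'll shake again with a sideways component, which also clears the lengthwise lands.

```bash
cat > s3.py <<'E'
from plan import *
u=np.array([np.cos(YAW),np.sin(YAW),0]);v=np.array([-u[1],u[0],0])
p,q=pose([*S,163],YAW)
env.reach(p+[0,0,70],q);env.move_l(p,q,rate=200);set_gripper(0)
for i in range(5):
    for a,b in((13,4),(-13,4),(13,-4),(-13,-4)):
        env.move_l(p+a*u+b*v,rate=450)
env.move_l(p,rate=100)
s=env.read_state();print(s['time_s'],s['width'],s['tool_pos'],s['force'])
set_gripper(80); env.move_l(p+[0,0,70],rate=250)
kp,kq=pose(place([79,0,92],*S,YAW,48)[0]+[0,0,80],YAW)
env.reach(kp+[-60,-170,20],kq)
s=env.read_state();print(s['time_s'])
i=viewer.camera('top')[155:267,230:345]
cv2.imwrite('pics/s3.png',cv2.resize((255*(i/255.)**.55).astype('uint8'),(616,600),interpolation=4))
E
python3 s3.py
```

```text
22.7 21.040631718715634 [519.47265839 372.49279588 223.87760815] [ 2.51886963 -3.37031756  2.19618209]
25.1167
```

View pics/s3.png

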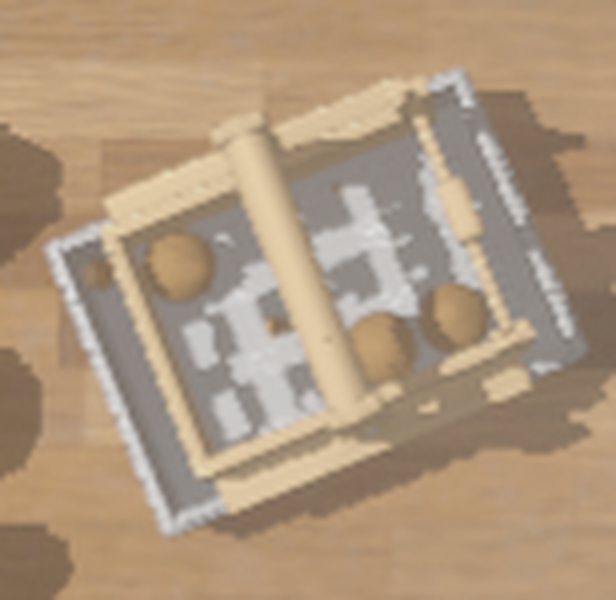

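No hazelnut is left on the lands, the three walnuts are still in the sieve, and the gate is shut. Next, the gate.

```bash
cat > s4.py <<'E'
from plan import *
k=place([80,0,92],*S,YAW,48)[0]
env.reach(*pose(k+[0,0,60],YAW)); set_gripper(56)
p,q=pose(k,YAW)
print(env.move_l(p,q,rate=120,f_stop=12)); set_gripper(0)
s=env.read_state();print(s['time_s'],s['width'],s['grip_force'],s['tool_pos'],p)
env.move_l(p+[0,0,45.5],q,rate=60)
s=env.read_state();print(s['time_s'],s['width'],s['force'],s['tool_pos'])
set_gripper(50); env.move_l(p+[0,0,115],q,rate=250)
# handle, hand leaned back
hp,hq=pose([*S,163],YAW,-.35);ax=Rot.from_quat(hq).apply([0,0,1])
env.reach(hp-110*ax,hq)
i=viewer.camera('top')[155:267,230:345];j=viewer.camera('side')[150:290,250:390]
cv2.imwrite('pics/s4.png',np.hstack([cv2.resize(i,(400,390),interpolation=4),cv2.resize(j,(390,390),interpolation=4)]))
print(env.read_state()['time_s'])
E
python3 s4.py
```

```text
False
27.8917 13.728560561806262 29.987816512584686 [550.83885784 299.65190293 201.14777613] [550.72698617 299.56024    201.        ]
28.8 14.317944979786054 [-0.34417471 -1.98307379  1.039918  ] [550.8951093  299.44197521 246.7110067 ]
30.6
```

View pics/s4.png

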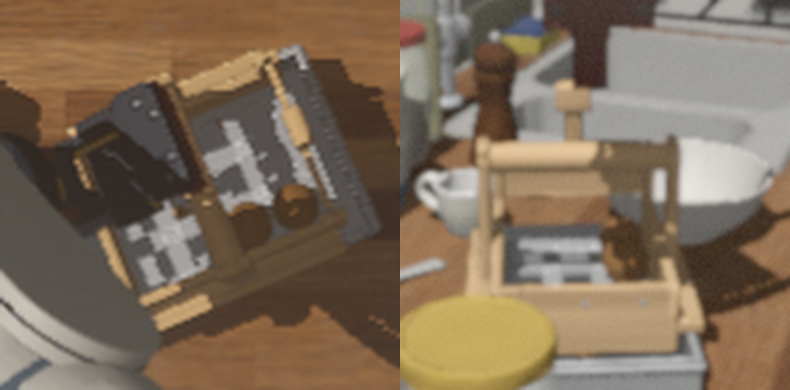

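The gate is fully up, with its knob at (570,97) in the side view, and the sieve stands on the tin with walnuts inside. Now I'll grasp, carry and tip.

```bash
cat > s5.py <<'E'
from plan import *
L=-.35
set_gripper(64)
hp,hq=pose([*S,163],YAW,L)
print(env.move_l(hp,hq,rate=150,f_stop=15)); set_gripper(0)
s=env.read_state();print(s['time_s'],s['width'],s['grip_force'],s['tool_pos']-hp)
env.move_l(hp+[0,0,42],hq,rate=80)
Z=90
env.move_l(*pose(handle_for_tip(0,YAW,35,Z),YAW,L),rate=140)
s=env.read_state();print(s['time_s'],s['force'],s['wrist_torque'])
for th in(.25,.5,.65,.8,.95,1.05):
    env.move_l(*pose(handle_for_tip(th,YAW,35,Z),YAW,th+L),rate=70)
    s=env.read_state();print(th,s['time_s'],s['force'],s['wrist_torque'],s['width'])
env.hold(.4)
i=viewer.camera('top')[140:280,260:440];j=viewer.camera('side')[130:270,250:410]
cv2.imwrite('pics/s5.png',np.hstack([cv2.resize(i,(400,311),interpolation=4),cv2.resize(j,(355,311),interpolation=4)]))
E
python3 s5.py
```

```text
False
32.675 21.049217793051145 30.000858306884766 [ 0.26647792 -0.41961674  0.51028956]
34.6083 [-0.30602746  0.55596742 -4.41614705] [ 0.36589163  0.29901522 -0.00240112]
0.25 35.4667 [-0.37380288  0.50791958 -5.24502789] [0.01823343 0.18095118 0.01494878] 21.413601489122183
0.5 36.325 [-0.75352267  0.08613433 -3.81399892] [-0.38956017  0.02338108  0.01637279] 21.315265333194425
0.65 36.9 [-0.57645453 -0.38308765 -5.35116296] [-0.5896149  -0.07972236  0.01628029] 21.162122587476425
0.8 37.475 [-0.07588509 -0.66199074 -4.05046669] [-0.73176656 -0.18258859 -0.02537333] 21.531407750513416
0.95 38.05 [-0.65107228 -0.38449993 -4.61183583] [-0.86888159 -0.20154857  0.00984426] 21.423940851759937
1.05 38.4833 [-0.99635888 -0.74601425 -5.13063327] [-0.96969261 -0.30041716  0.03821221] 21.523769696365587
```

View pics/s5.png

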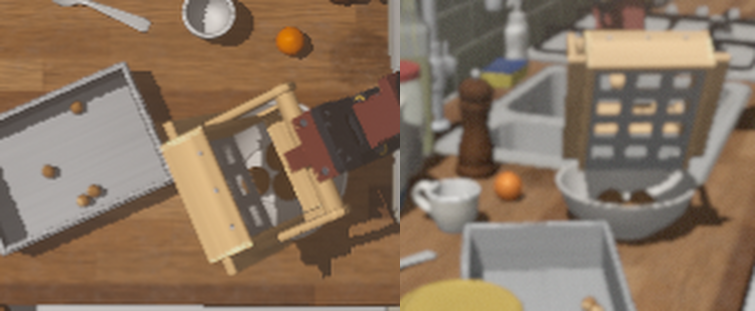

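The sieve is at about 60° and the walnuts are rolling into the bowl, with two visible at (260,180) and (280,155). Four hazelnuts show in the tin, whose left end is cropped. I'll tilt a little more, bring it level, and check.

```bash
cat > s6.py <<'E'
from plan import *
L=-.35;Z=90
env.move_l(*pose(handle_for_tip(1.2,YAW,35,Z),YAW,1.2+L),rate=70)
env.hold(.3)
for th in(.9,.6,.3,0):
    env.move_l(*pose(handle_for_tip(th,YAW,35,Z+8),YAW,th+L),rate=120)
hp,hq=pose([*S,163],YAW,L)
env.move_l((hp+[0,0,42]+pose(handle_for_tip(0,YAW,35,Z+8),YAW,L)[0])/2+[0,0,10],hq,rate=150)
env.move_l(hp+[0,0,42],hq,rate=130)
s=env.read_state();print(s['time_s'],s['force'],s['wrist_torque'])
i=viewer.camera('top')[130:280,230:430];j=viewer.camera('side')[130:290,250:410]
cv2.imwrite('pics/s6.png',np.hstack([cv2.resize(i,(480,360),interpolation=4),cv2.resize(j,(320,360),interpolation=4)]))
E
python3 s6.py
```

```text
43.875 [-0.14923475  0.2892644  -5.25115065] [0.36762869 0.29513849 0.03229088]
```

View pics/s6.png

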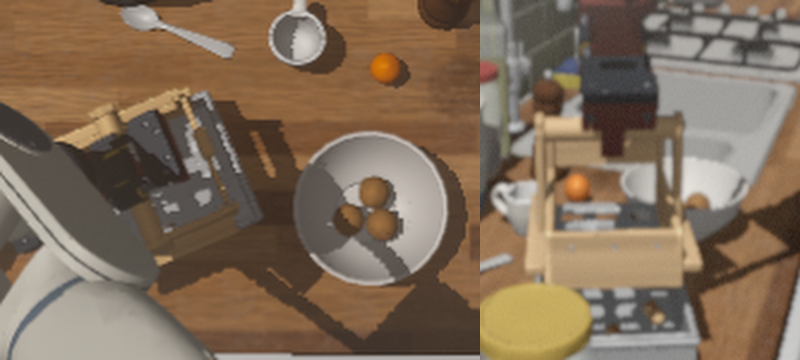

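All three walnuts are in the bowl, at (373,192), (348,220) and (382,224). The wrist moment is the same as before tipping, so the sieve hasn't slipped in the grip. I'll set it down and let go.

```bash
cat > s7.py <<'E'
from plan import *
L=-.35
hp,hq=pose([*S,163],YAW,L);ax=Rot.from_quat(hq).apply([0,0,1])
env.move_l(hp+[0,0,12],hq,rate=100)
print(env.move_l(hp+[0,0,.5],hq,rate=40,f_stop=20))
s=env.read_state();print(s['time_s'],s['force'],s['tool_pos']-hp)
set_gripper(64);env.move_l(hp-110*ax,hq,rate=200)
env.reach(hp+[-60,-330,120],pose([0,0,0],YAW)[1]); print(env.read_state()['time_s'])
i=viewer.camera('top')[130:280,230:430];j=viewer.camera('side')[130:290,250:410]
cv2.imwrite('pics/s7.png',np.hstack([cv2.resize(i,(480,360),interpolation=4),cv2.resize(j,(320,360),interpolation=4)]))
E
python3 s7.py
```

```text
False
44.8583 [-0.02686991  0.41083809 -4.71665526] [-0.00615482  0.04083619  0.41121261]
47.6917
```

View pics/s7.png

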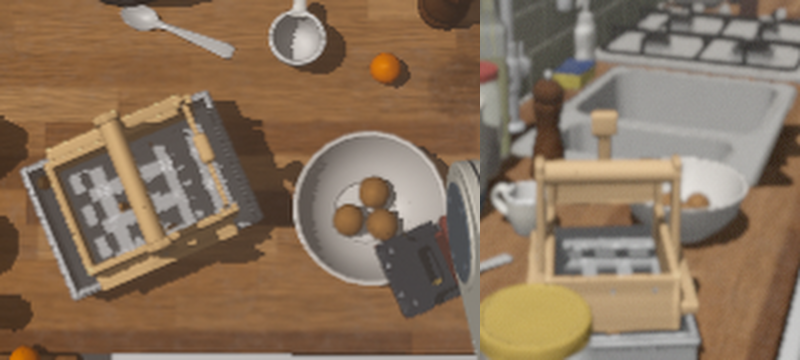

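The sieve sits upright and empty on the tin, and the walnuts lie in the bowl. Handing in.

```bash
python3 -c "
from station import workorder
print(workorder.sign_off())"
```

```text
the job is handed in; nothing more can be done
None
```

I handed the job in at about 48 s: all three walnuts are in the bowl and the empty sieve is back upright on the tin. I counted four hazelnuts in the tin; the fifth I never saw, but none was left on the sieve's visible floor, and sign-off gave no verdict.

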